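# Close the dessert case's heavy glass cover without a slam

## Robot

A 7-joint arm with a two-finger parallel gripper is mounted at the origin on the work surface. World frame = base frame: x ahead of the robot, y to its left, z up, the work surface at z = 0. Lengths are in m, angles in rad, forces in N, time in s.
With the tool pointing down it reaches from about 0.375 to 0.925 m from the base axis. Payload 3.1 kg.
Tool frame: the origin (TCP) lies where the fingers leave the gripper's body, on its centre line; the fingertips stand 73 mm ahead of it and the grasp point (between the pads) lies robot.grip_point_offset ahead of it (robot.grip_point_offset is the distance from the TCP to the grasp point, in m); x points along the fingers, y is the direction in which the jaws open and shut, and the axes are right-handed (so a half turn about x gives the same grasp; the last joint's range is limited). The gripper opens to 85 mm and grips with 20 to 120 N. Pads are 22 mm wide; open, the fingers measure 114 mm over their backs; the gripper's body (76 mm by 85 mm) begins 54 mm behind the grasp point. The pads swing forward as they close: fully open they stand 13 mm farther back than shut.
Start: joints at [1.23, 0.383, 0.044, 1.598, -0.018, 1.161, -0.05], TCP at [0.156, -0.631, 0.304] pointing down, gripper open.
Joint ranges: [-2.61, 2.61], [-0.41, 2.15], [-1.48, 1.57], [0, 2.5], [-1.57, 4.71], [0.05, 1.97], [-2.85, 2.85]. Speed limits (rad/s): [2.79, 2.79, 3.14, 3.14, 3.14, 3.14, 3.14].

## Interface

Orientations are given as a unit quaternion [x, y, z, w].
In Python, from cell import state, viewer, robot gives the robot as it stands.
- The arm moves only by the tool jog_arm, never from a script. Its arguments are lists of equal length, an entry for each row: "travel": the shift along the world's x, y, z in units of 50 mm (1.0 is 50 mm), a list of three; "yaw": the turn about the world's z in units of 6 degrees (1.0 is 6 degrees); "gripper": the gripper's target within -1 to 1 (fully open at 1, half-way at 0, shut at -1). In form: {"travel": [[x, y, z], ...], "yaw": [yaw, ...], "gripper": [gripper, ...]}. A call has exactly 5 rows; each row shifts and turns the commanded pose from where the row before left it; what a row does not reach is not made up. A row lasts 1/10 s, in which the tool goes at most 50 mm and 8.59 degrees, less where a joint would pass 70% of its speed; a pose out of reach is approached as far as the arm can. A call is refused whole if a number of a shift passes 1 or a number of a turn 1, either way. A call with a gripper value outside its range is refused whole. The fingers move at their own pace and stop on an object; "grip_force" is the grip in N (left out, the last holds). Time passes only in rows, so rows that do not move let the fingers close, or fill a call up. It gives the time, the measured TCP pose, the force and the opening at its end, in the units of the state.
- state(): the state, without advancing time (a new reading comes with each control period).
- viewer.read_camera(name): name is "scene" or "top" or "wrist"; returns a dict with "frame" (384x512x3 uint8, red, green, blue), "intrinsics" (3x3 intrinsics, pixels), "distortion" ([k1, k2, p1, p2, k3] as OpenCV has them; the pictures are not rectified), "xyz" and "orientation" of the camera in the world. Camera axes: x right, y down, z forward; pixel columns grow to the right and rows downward; lengths in m; the calibration is good to about 2 mm. A picture is of the moment at which its call begins. There is no depth.
- robot.sign_off(): hands the job in, once; it reports no verdict.
The state is a dict: "t": time; "joints": joint angles; "joint_velocities": joint speeds; "joint_efforts": joint torques, N m; "tcp_pos": TCP position; "eef_rot": TCP orientation; "ft_force": force on the tool from outside, world axes, zero at the start; "wrist_torque": the same for the moment, N m; "opening": opening from 0.0 (shut) to 1.0 (fully open).
Only numpy, scipy, OpenCV 4.12 (cv2) and the standard library are available. Lean on these libraries where they do the work, as an engineer would, in place of code of your own. Each camera call takes 0.05 s, during which the arm holds its last target. There are 200 camera calls.

## Task

Close the dessert case: push its heavy glass cover over from where it stands open and lower it all the way under control, so that it never drops or slams, then press its front rail down until the sprung catch snaps and the cover stays fully shut on its bumpers by itself. Never load the cover with more than 30 N, a squeeze on the rail included (so guide it with loose fingers, unclamped), and leave the paper cup, the candy jar and the bowl where they are.

Things in the scene. Friction and masses are not known exactly. Their poses are not given: they have to be found in the camera images.
- case: White open-topped metal dessert case fixed to the table, 170 mm deep (its x), 240 mm wide (its y), 75 mm high. Origin: centre of its underside, on the table. Its x axis points to its back, where the cover is hinged; it stands side-on to the robot, back to the robot's left, front to the right (yaw 1.15 to 1.9). The hinge axis is parallel to its y, at x = +85 mm, z = 77 mm in its frame.
- cover (a joint): Angle of the cover, rad: 0 = level, 1.57 = upright, 1.85 = back stop. It starts between 1.45 and 1.72 and weighs about 0.9 kg (up to 30 percent more or less). Its hinge is a little stiff: within about 0.15 rad of upright it stays by itself; further down it falls by itself, pulling at the rail with up to 3 to 6 N when flat. Fully shut it stands between 0 and 0.08, see catch.
- panel (a point): Centre of the cover's outer face: glass in a flat aluminium frame, 172 mm from hinge to front edge, 240 mm wide, 12 mm thick, its underside in the plane of the hinge axis (77 mm high). The frame turns with the cover: x to the hinge, y along the hinge, z out of the outer face (up when shut). It breaks above 30 N from the robot (both fingers' forces added, so a firm grip is too much).
- rail (a point): Centre of the round steel rail along the cover's front: 12 mm bar parallel to the hinge, 160 mm long, on two side arms, leaving a gap of 34 x 148 mm to the panel's edge. On the rail's axis, 212 mm from the hinge along the cover, 6 mm to its outer side. Frame turns with the cover as for panel. Shut: 83 to 100 mm high, 40 mm in front of the case, free below. Upright: on top, 290 mm high.
- catch (a point): Middle of the case's front wall, top edge. Inside it a sprung steel roller and two rubber bumpers sit on a slide set to a different, unmeasured height each time. The cover let down gently rests ajar on the roller, at 0.07 to 0.15 rad; 8 to 20 N down on the rail forces it past; 10 to 16 mm lower at the rail it snaps and is held on the hard bumpers (shut, 0 to 0.08 rad).
- paper_cup: Bystander: loose open paper cup 72 mm across, 90 mm high, origin at the centre of its underside.
- candy_jar: Bystander: loose clear jar with a brass-coloured lid, 70 mm across, 96 mm high, origin at the centre of its underside.
- bowl: Bystander: loose white bowl 100 mm across, 40 mm high, origin at the centre of its underside.

How it is judged:
On the way, in this order (a step that is already met when the one before it is completed fails the run):
1. the cover is pushed over and lowered past half-way (value of joint cover below 0.8 rad).
2. the cover is pressed past its catch and shut (contact force between cover and seat_c0 above 0.3 N and contact force between cover and seat_c1 above 0.3 N), for 0.3 s.
At the end, for the whole second after the job is handed in: The cover is past its catch and rests on both rubber bumpers (more than 0.3 N on each), angle under 0.1 rad; cup, jar and bowl are within 20 mm of where they were (all of step 2 and value of joint cover below 0.1 rad and distance of each of paper_cup, candy_jar, bowl from where it was at the start of the episode below 0.02 m); the robot touches nothing.
It fails at once if the cover drops or slams: it closes faster than 0.7 rad/s (about 0.15 m/s at the rail) between 0.5 rad and the catch (value of joint cover between 0.16 and 0.5 rad and velocity of joint cover below -0.7 rad/s).
It fails at once if the arm loads the cover with more than 30 N (contact force between any of the fingers, the arm and cover above 30 N).
It fails at once if the cup, jar or bowl is shifted by more than 20 mm (distance of any of paper_cup, candy_jar, bowl from where it was at the start of the episode above 0.02 m).
It also fails if it takes over 72 s, if anything falls off the work surface, if the arm or the gripper's body presses on something with over 40 N, if the wrist force passes 120 N, or if a joint passes its speed limit or range.

## Working session

There is one attempt and no reset: what is moved stays moved. The work goes in short steps, Python scripts to look and compute and a tool call to move; the robot and the scene stay as the last step left them, time stands still between calls to the robot, and variables do not carry over. Pictures are saved under pics/ and viewed, about 8 in all and at most 12, crops included, and the job is handed in when it is done.

Besides the shell and the picture viewer there is one more tool, called after "Emit:" by a JSON object that holds its "api" and its "payload", one argument or row to a line. jog_arm: Moves the arm, as the interface text tells. Its arguments: {"type":"object","properties":{"travel":{"type":"array","items":{"type":"array","items":{"type":"number"}}},"yaw":{"type":"array","items":{"type":"number"}},"gripper":{"type":"array","items":{"type":"number"}},"grip_force":{"type":"number"}},"required":["travel","yaw","gripper"]}

```bash
ls; mkdir -p pics; python3 - <<'E'
from cell import state, viewer, robot
import cv2,json
s=state();print({k:s[k] for k in s});print(robot.grip_point_offset)
for n in("scene","top"):
    c=viewer.read_camera(n);cv2.imwrite(f"pics/{n}0.png",cv2.resize(c["frame"][:,:,::-1],(800,600),interpolation=cv2.INTER_CUBIC))
    print(n,c["intrinsics"],c["distortion"],c["xyz"],c["orientation"])
E
```

```text
pics
{'t': 0.0, 'joints': array([ 1.23019599,  0.38385318,  0.04383026,  1.59957061, -0.01789877,
        1.16117151, -0.04990638]), 'joint_velocities': array([ 1.46586037e-03,  6.42519651e-04,  8.60737209e-04,  8.92318947e-05,
        4.27187297e-04, -7.89583149e-04,  1.04230333e-03]), 'joint_efforts': array([-1.48088093e-04, -4.33452237e+01,  1.02453321e+00, -2.49513835e+01,
        1.06120508e-02,  1.13249265e-02, -6.66378355e-06]), 'tcp_pos': array([ 0.15610212, -0.63021158,  0.30247665]), 'eef_rot': array([-0.70173757, -0.08656796,  0.70205962, -0.08475055]), 'ft_force': array([-4.43990167e-02, -1.05715173e-03,  1.20362158e+00]), 'wrist_torque': array([-0.04410009, -0.00417657, -0.0012375 ]), 'opening': 0.9963936866026673}
0.0539
scene [[414.86474215   0.         250.99306052]
 [  0.         414.86474215 192.21333892]
 [  0.           0.           1.        ]] [-0.07495158  0.          0.          0.          0.        ] [ 0.9063158  -0.4561121   0.54015891] [ 0.86319348  0.23624712 -0.11940742 -0.42991416]
top [[371.54090243   0.         257.97788765]
 [  0.         371.54090243 189.25707996]
 [  0.           0.           1.        ]] [-0.1180943  0.         0.         0.         0.       ] [0.4480459  0.07126333 0.9288205 ] [-0.69887846  0.71083404 -0.05049592  0.06110679]
```

View pics/scene0.png

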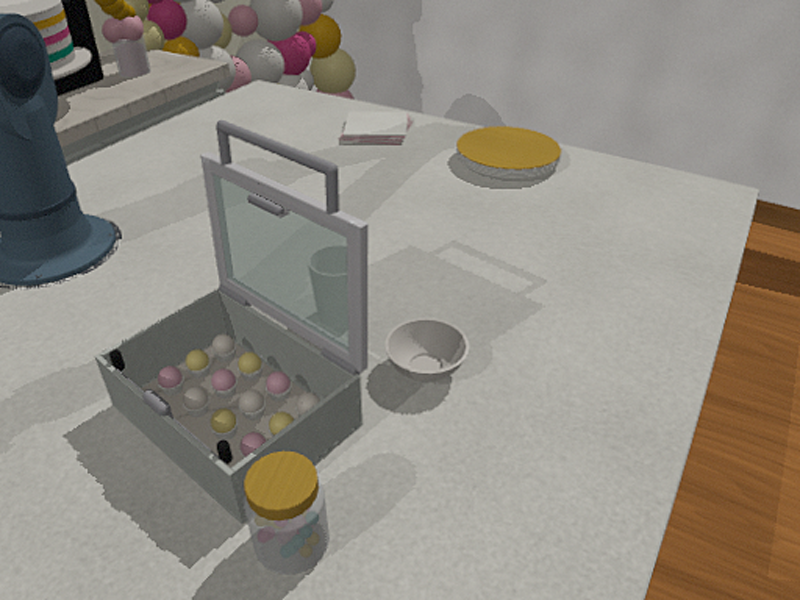

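View pics/top0.png

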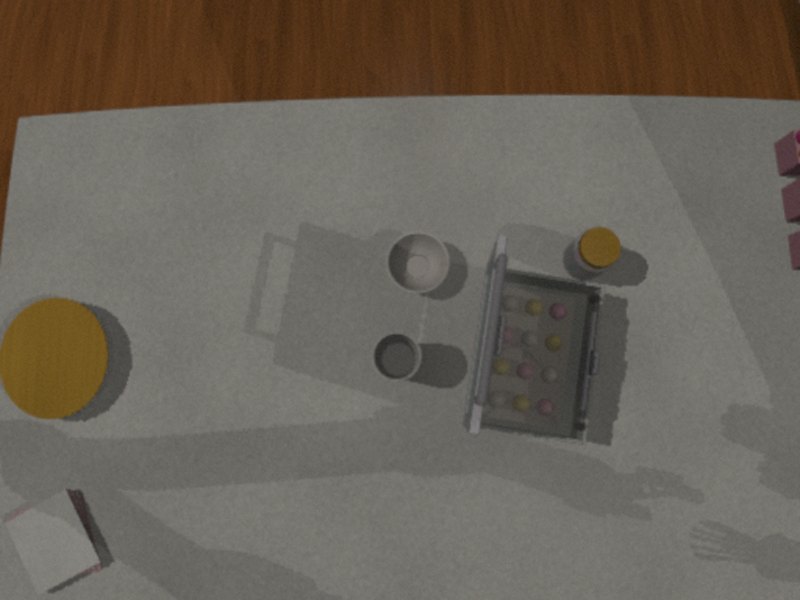

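The top view shows the case near (540,360), with front rim corners at (601,290) and (585,437). The cup is at (397,357), the bowl at (418,265) and the jar at (598,250). The scene view shows the cover near upright, with rail ends at (220,125) and (336,175). Next I'll fit the case pose and cover angle to these points.

```bash
cat > h.py <<'E'
from cell import state, viewer, robot
import numpy as np, cv2
from scipy.spatial.transform import Rotation as R
from scipy.optimize import least_squares
def proj(c,P):
    Rw=R.from_quat(c["orientation"]).as_matrix().T
    rv=cv2.Rodrigues(Rw)[0]; t=-Rw@np.array(c["xyz"])
    return cv2.projectPoints(np.atleast_2d(P).astype(float),rv,t,np.array(c["intrinsics"]),np.array(c["distortion"]))[0][:,0]/0.64
def cov(th,r,n,y):  # point on cover in case frame
    return [.085-r*np.cos(th)+n*np.sin(th),y,.077+r*np.sin(th)+n*np.cos(th)]
def world(q,p): 
    return R.from_euler('z',q[2]).apply(p)+[q[0],q[1],0]
def rail(q,th,y=0): return world(q,cov(th,.212,.006,y))
E
python3 - <<'E'
from h import *
S=viewer.read_camera("scene");T=viewer.read_camera("top")
sc=[("b",(-.085,.12,.075),(98,357)),("b",(-.085,-.12,.075),(237,472)),("b",(-.085,-.12,0),(243,523)),("b",(.085,-.12,.075),(361,376)),
("c",(.218,.006,.08),(219,123)),("c",(.218,.006,-.08),(336,170)),("c",(.172,0,.12),(204,157)),("c",(.172,0,-.12),(360,226)),("c",(.172,.012,-.12),(367,220))]
tp=[("b",(-.085,-.12,.075),(601,290)),("b",(-.085,.12,.075),(585,438))]
def pts(l,q): return np.array([world(q,p if k=="b" else cov(q[3],*p)) for k,p,_ in l])
f=lambda q:np.r_[(proj(S,pts(sc,q))-[u for *_,u in sc]).ravel(),(proj(T,pts(tp,q))-[u for *_,u in tp]).ravel()]
r=least_squares(f,[.45,-.15,1.5,1.57],loss="soft_l1",f_scale=3);print(r.x);print(f(r.x).reshape(-1,2).round(1))
q=r.x
for th in(q[3],1.2,.8,.4,.1,0):print(th,rail(q,th).round(4))
# bystander approx from top view
def ray(c,uv,z):
    n=cv2.undistortPoints(np.array([[uv]],float)*.64,c["intrinsics"],c["distortion"])[0,0]
    d=R.from_quat(c["orientation"]).apply([*n,1]);o=np.array(c["xyz"]);return (o+d*(z-o[2])/d[2]).round(3)
print("cup",ray(T,(397,357),.09),"jar",ray(T,(599,247),.096),"bowl",ray(T,(418,263),.04))
E
```

```text
[ 0.49644405 -0.11291196  1.393432    1.59252636]
[[-1.4 -1.5]
 [-3.5  2.3]
 [ 2.9  0.4]
 [ 2.8 -1.8]
 [ 1.4 -2.3]
 [-4.6 -5.9]
 [-4.8 -2.6]
 [ 0.8  1.4]
 [ 3.1  2.5]
 [ 1.3 -7.9]
 [-1.6  4.7]]
1.5925263597743515 [ 0.5133 -0.0188  0.2888]
1.2 [ 0.4989 -0.0994  0.2768]
0.8 [ 0.4861 -0.1704  0.2333]
0.4 [ 0.4774 -0.2191  0.1651]
0.1 [ 0.4743 -0.2363  0.1041]
0 [ 0.474  -0.2379  0.083 ]
cup [0.493 0.093 0.09 ] jar [ 0.649 -0.21   0.096] bowl [0.641 0.059 0.04 ]
```

```bash
python3 - <<'E'
from h import *
s=state();m=R.from_quat(s["eef_rot"]).as_matrix();print(m.round(3), "jaw yaw",np.arctan2(m[1,1],m[0,1]))
S=viewer.read_camera("scene");T=viewer.read_camera("top")
a=cv2.resize(S["frame"][60:345,50:250,::-1],None,fx=2,fy=2,interpolation=cv2.INTER_CUBIC)
b=cv2.resize(T["frame"][145:288,290:410,::-1],None,fx=3.3,fy=3.3,interpolation=cv2.INTER_CUBIC)
b=cv2.convertScaleAbs(b,alpha=1.6)
im=np.zeros((600,800,3),np.uint8);im[:570,:400]=a;im[:b.shape[0],400:400+b.shape[1]]=b[:600,:400]
cv2.imwrite("pics/crop1.png",im)
E
```

```text
[[-0.001  0.24  -0.971]
 [ 0.002 -0.971 -0.24 ]
 [-1.    -0.002  0.   ]] jaw yaw -1.3279677358919275
```

View pics/crop1.png

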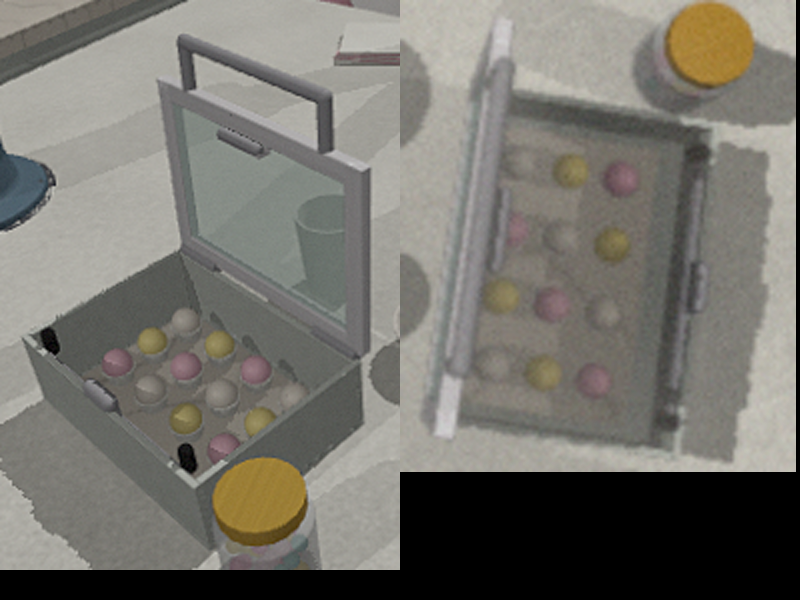

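```bash
python3 - <<'E'
from h import *
S=viewer.read_camera("scene");T=viewer.read_camera("top")
a=lambda u,v:((50+u/2)/.64,(60+v/2)/.64)
b=lambda u,v:((290+(u-400)/3.3)/.64,(145+v/3.3)/.64)
sc=[("b",(-.085,.12,.075),a(25,337)),("b",(-.085,-.12,.075),a(197,480)),("b",(-.085,-.12,0),a(212,548)),("b",(.085,-.12,.075),a(362,358)),
("c",(.212,.006,.08),a(181,43)),("c",(.212,.006,-.08),a(327,97)),("c",(.172,0,.12),a(160,82)),("c",(.172,.012,-.12),a(369,170))]
tp=[("b",(-.085,-.12,.075),b(712,128)),("b",(-.085,.12,.075),b(675,447)),("c",(.212,.006,-.08),b(503,62)),("c",(.212,.006,.08),b(458,372)),
("c",(.172,.006,-.12),b(503,20)),("c",(.172,.006,.12),b(445,433))]
def pts(l,q): return np.array([world(q,p if k=="b" else cov(q[3],*p)) for k,p,_ in l])
f=lambda q:np.r_[(proj(S,pts(sc,q))-[u for *_,u in sc]).ravel(),(proj(T,pts(tp,q))-[u for *_,u in tp]).ravel()]
r=least_squares(f,[.45,-.15,1.5,1.57],loss="soft_l1",f_scale=2);q=r.x;print(q);print(f(q).reshape(-1,2).round(1))
np.save("q.npy",q)
for th in(q[3],1.4,1.2,1,.8,.6,.4,.3,.2,.1,0):print(round(th,3),rail(q,th).round(4))
E
```

```text
[ 0.49485303 -0.11218564  1.38936204  1.59293059]
[[-1.3 -2.7]
 [ 0.   4.3]
 [ 0.7  0.4]
 [ 1.8  0.2]
 [ 1.5 -1.5]
 [-2.8  0.4]
 [-3.9 -4.1]
 [ 2.6 -4.6]
 [ 1.4 -3.8]
 [-0.7  5.8]
 [ 0.3  2.4]
 [ 1.  -2.6]
 [ 0.5 -2.2]
 [-1.4  2.5]]
1.593 [ 0.5121 -0.0181  0.2888]
1.4 [ 0.5048 -0.0582  0.2869]
1.2 [ 0.4973 -0.0986  0.2768]
1 [ 0.4904 -0.1363  0.2586]
0.8 [ 0.4843 -0.1696  0.2333]
0.6 [ 0.4792 -0.1973  0.2017]
0.4 [ 0.4754 -0.2183  0.1651]
0.3 [ 0.474  -0.226   0.1454]
0.2 [ 0.4729 -0.2318  0.125 ]
0.1 [ 0.4722 -0.2355  0.1041]
0 [ 0.4719 -0.2371  0.083 ]
```

Emit:
{"api": "jog_arm", "payload": {
  "travel": [
    [0.3, 0.7, 0.5],
    [0.3, 0.7, 0.5],
    [0.3, 0.7, 0.5],
    [0.3, 0.7, 0.5],
    [0.3, 0.7, 0.4]
  ],
  "yaw": [-0.3, -0.3, -0.3, -0.3, -0.3],
  "gripper": [-1, -1, -1, -1, -1],
  "grip_force": 20
}}

```text
t: 0.9
tcp_pos: [0.2319, -0.4547, 0.4257]
eef_rot: [0.707, 0.029, -0.706, 0.03]
ft_force: [1.0, 0.3, 0.6]
opening: 0.144
```

Emit:
{"api": "jog_arm", "payload": {
  "travel": [
    [0.5, 0.7, 0],
    [0.5, 0.7, 0],
    [0.5, 0.7, 0],
    [0.5, 0.7, 0],
    [0.5, 0.7, 0]
  ],
  "yaw": [-0.4, -0.4, -0.4, -0.4, -0.4],
  "gripper": [-0.7, -0.7, -0.7, -0.7, -0.7]
}}

```text
t: 1.4
tcp_pos: [0.357, -0.2793, 0.4243]
eef_rot: [0.706, -0.045, -0.705, -0.044]
ft_force: [0.8, -0.2, 0.0]
opening: 0.152
```

```bash
python3 - <<'E'
from h import *
s=state();m=R.from_quat(s["eef_rot"]).as_matrix();print(s["t"],s["tcp_pos"],"jaw",np.arctan2(m[1,1],m[0,1]),s["opening"],s["ft_force"])
S=viewer.read_camera("scene");p=proj(S,[s["tcp_pos"],s["tcp_pos"]-[0,0,.073]]);print(p)
W=viewer.read_camera("wrist")["frame"][:,:,::-1]
u,v=(p.mean(0)*.64).astype(int);u0=max(0,u-60);v0=max(0,v-75)
a=cv2.resize(S["frame"][v0:v0+150,u0:u0+120,::-1],(400,500),interpolation=cv2.INTER_CUBIC)
im=np.zeros((500,800,3),np.uint8);im[:,:400]=a;im[:300,400:]=cv2.resize(W,(400,300))
cv2.imwrite("pics/g1.png",im);print(u0,v0)
E
```

```text
1.4 [ 0.35696895 -0.27931034  0.42426629] jaw -1.696380307767012 0.15214409400770929 [ 0.76788032 -0.19794848  0.03400478]
[[-158.15457071   59.86122043]
 [-115.73786937  155.87873655]]
0 0
```

View pics/g1.png

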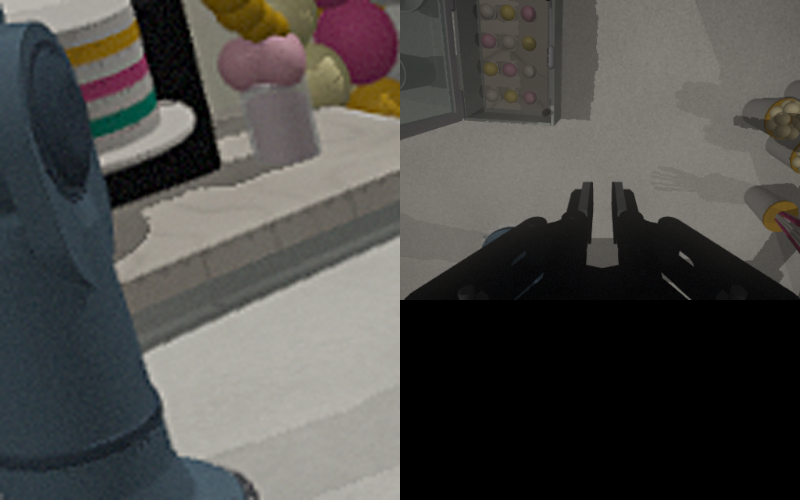

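Emit:
{"api": "jog_arm", "payload": {
  "travel": [
    [0.54, 0.4, -0.3],
    [0.54, 0.4, -0.3],
    [0.54, 0.4, -0.4],
    [0.54, 0.4, -0.4],
    [0.54, 0.4, -0.4]
  ],
  "yaw": [-0.2, -0.2, -0.14, 0, 0],
  "gripper": [-0.7, -0.7, -0.7, -0.7, -0.7]
}}

```text
t: 2.0
tcp_pos: [0.4921, -0.1808, 0.3334]
eef_rot: [0.705, -0.064, -0.704, -0.064]
ft_force: [0.0, -1.0, 0.8]
opening: 0.151
```

```bash
python3 - <<'E'
from h import *
s=state();m=R.from_quat(s["eef_rot"]).as_matrix();print(s["t"],s["tcp_pos"],"jaw",np.arctan2(m[1,1],m[0,1]),s["opening"],s["ft_force"])
S=viewer.read_camera("scene");p=proj(S,[s["tcp_pos"],s["tcp_pos"]-[0,0,.073]]);print(p)
u,v=(p.mean(0)*.64).astype(int);u0=max(0,u-65);v0=max(0,v-60)
a=cv2.convertScaleAbs(S["frame"][v0:v0+110,u0:u0+140,::-1],alpha=2,beta=30)
a=cv2.resize(a,None,fx=5.5,fy=5.4,interpolation=cv2.INTER_CUBIC)
cv2.imwrite("pics/g2.png",a);print(u0,v0)
E
```

```text
2.0 [ 0.49209742 -0.18077084  0.33344649] jaw -1.7517140042118367 0.1508593919861476 [ 0.04265237 -0.96911444  0.80022146]
[[108.81111072 163.04626455]
 [131.30668067 244.63236698]]
11 70
```

View pics/g2.png

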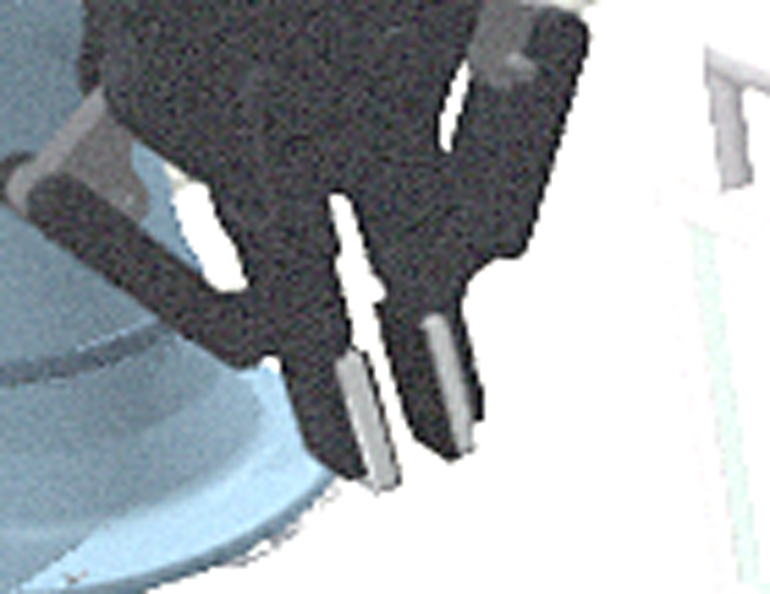

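Emit:
{"api": "jog_arm", "payload": {
  "travel": [
    [0, 0, 0.9],
    [0, 0, 0.9],
    [0.13, 0.9, 0],
    [0.13, 0.9, 0],
    [0.13, 0.9, 0]
  ],
  "yaw": [0, 0, 0, 0, 0],
  "gripper": [0.1, 0.1, 0.1, 0.1, 0.1]
}}

```text
t: 2.55
tcp_pos: [0.5109, -0.0455, 0.4248]
eef_rot: [0.705, -0.065, -0.704, -0.064]
ft_force: [1.2, 0.4, -0.4]
opening: 0.549
```

Emit:
{"api": "jog_arm", "payload": {
  "travel": [
    [0, 0.4, 0],
    [0, 0.1, 0],
    [0, 0, 0],
    [0, 0, 0],
    [0, 0, 0]
  ],
  "yaw": [0, 0, 0, 0, 0],
  "gripper": [0.1, 0.1, 0.1, 0.1, 0.1]
}}

```text
t: 3.05
tcp_pos: [0.5107, -0.0237, 0.4236]
eef_rot: [-0.704, 0.065, 0.704, 0.065]
ft_force: [-0.3, -0.9, 0.1]
opening: 0.551
```

```bash
python3 - <<'E'
from h import *
q=np.load("q.npy")
s=state();m=R.from_quat(s["eef_rot"]).as_matrix();print(s["t"],s["tcp_pos"],"jaw",np.arctan2(m[1,1],m[0,1]),s["opening"],s["ft_force"])
c=R.from_euler('z',-q[2]).apply(rail(q,q[3])-s["tcp_pos"]);print("rail rel tcp in case axes",c)
W=viewer.read_camera("wrist");print(W["xyz"],W["orientation"])
print("rail ends proj",proj(W,[rail(q,q[3],.08),rail(q,q[3],-.08)]),"grip pt",proj(W,s["tcp_pos"]-[0,0,.06]))
cv2.imwrite("pics/w1.png",cv2.resize(cv2.convertScaleAbs(W["frame"][:,:,::-1],alpha=1.6),(800,600)))
E
```

```text
3.05 [ 0.51072757 -0.02365644  0.42362563] jaw -1.755405011870026 0.550531444251326 [-0.25629361 -0.86777608  0.12711576]
rail rel tcp in case axes [ 0.00575014 -0.00036028 -0.13481035]
[ 0.5895528  -0.03757073  0.49251923] [-0.63108332  0.7595698   0.12116349 -0.10053347]
rail ends proj [[395.2669268  463.4201362 ]
 [391.88602621 145.83175061]] grip pt [[406.62534644 409.03610716]]
```

View pics/w1.png

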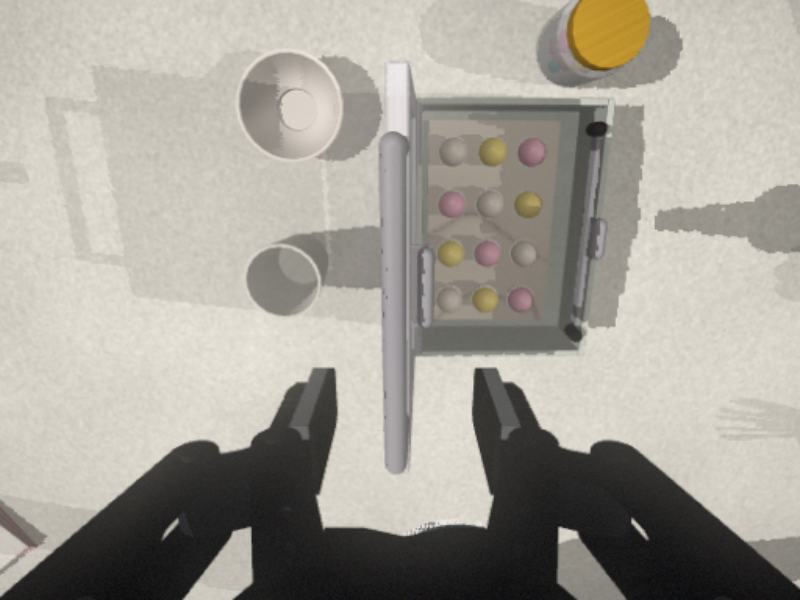

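The wrist view shows the rail running from (393,135) to (396,465), centred between the open fingers. It matches the fit within a few pixels, so I can lower the fingers to straddle it.

Emit:
{"api": "jog_arm", "payload": {
  "travel": [
    [0, 0.12, -0.3],
    [0, 0, -0.4],
    [0, 0, -0.4],
    [0, 0, -0.4],
    [0, 0, 0]
  ],
  "yaw": [0, 0, 0, 0, 0],
  "gripper": [0.1, 0.1, 0.1, 0.1, 0.1]
}}

```text
t: 3.6
tcp_pos: [0.5084, -0.0152, 0.3446]
eef_rot: [-0.701, 0.064, 0.707, 0.064]
ft_force: [-0.1, 0.4, 0.0]
opening: 0.55
```

Emit:
{"api": "jog_arm", "payload": {
  "travel": [
    [0, 0, 0],
    [0, 0, 0],
    [0, 0, 0],
    [0, 0, 0],
    [0, 0, 0]
  ],
  "yaw": [0, 0, 0, 0, 0],
  "gripper": [-0.2, -0.4, -0.5, -0.55, -0.55]
}}

```text
t: 4.1
tcp_pos: [0.5111, -0.0149, 0.3495]
eef_rot: [0.705, -0.064, -0.704, -0.064]
ft_force: [0.5, 0.6, 0.3]
opening: 0.221
```

```bash
python3 - <<'E'
from h import *
q=np.load("q.npy")
th=[1.593,1.55,1.5,1.45,1.4,1.35,1.3,1.25,1.2,1.15,1.1,1.05,1.0,.95,.9,.85,.8,.77,.74,.71,.68,.65,.62,.59,.56,.53,.5]+[.5-.02*i for i in range(1,22)]
P=np.array([rail(q,t) for t in th])
for t,d,p in zip(th[1:],np.diff(P,axis=0)/.05,P[1:]):print(round(t,2),d.round(3),"tcp",(p+[0,0,.06]).round(4))
E
```

```text
1.55 [-0.033 -0.179  0.005] tcp [ 0.5105 -0.027   0.3491]
1.5 [-0.038 -0.209 -0.004] tcp [ 0.5086 -0.0374  0.3489]
1.45 [-0.038 -0.208 -0.014] tcp [ 0.5067 -0.0478  0.3482]
1.4 [-0.038 -0.207 -0.025] tcp [ 0.5048 -0.0582  0.3469]
1.35 [-0.038 -0.206 -0.035] tcp [ 0.5029 -0.0685  0.3452]
1.3 [-0.037 -0.204 -0.046] tcp [ 0.501  -0.0787  0.3429]
1.25 [-0.037 -0.201 -0.056] tcp [ 0.4992 -0.0887  0.3401]
1.2 [-0.036 -0.198 -0.066] tcp [ 0.4973 -0.0986  0.3368]
1.15 [-0.036 -0.195 -0.076] tcp [ 0.4956 -0.1084  0.333 ]
1.1 [-0.035 -0.191 -0.086] tcp [ 0.4938 -0.1179  0.3287]
1.05 [-0.034 -0.186 -0.096] tcp [ 0.4921 -0.1272  0.3239]
1.0 [-0.033 -0.181 -0.105] tcp [ 0.4904 -0.1363  0.3186]
0.95 [-0.032 -0.176 -0.114] tcp [ 0.4888 -0.1451  0.3129]
0.9 [-0.031 -0.17  -0.123] tcp [ 0.4873 -0.1536  0.3068]
0.85 [-0.03  -0.164 -0.131] tcp [ 0.4858 -0.1618  0.3002]
0.8 [-0.029 -0.157 -0.139] tcp [ 0.4843 -0.1696  0.2933]
0.77 [-0.017 -0.091 -0.087] tcp [ 0.4835 -0.1742  0.2889]
0.74 [-0.016 -0.088 -0.09 ] tcp [ 0.4827 -0.1786  0.2844]
0.71 [-0.016 -0.086 -0.093] tcp [ 0.4819 -0.1829  0.2797]
0.68 [
[... 912 characters left out ...]
0.2094]
0.3 [-0.005 -0.028 -0.08 ] tcp [ 0.474  -0.226   0.2054]
0.28 [-0.005 -0.026 -0.081] tcp [ 0.4737 -0.2273  0.2014]
0.26 [-0.004 -0.025 -0.081] tcp [ 0.4735 -0.2286  0.1973]
0.24 [-0.004 -0.023 -0.082] tcp [ 0.4733 -0.2297  0.1932]
0.22 [-0.004 -0.021 -0.082] tcp [ 0.4731 -0.2308  0.1891]
0.2 [-0.004 -0.02  -0.082] tcp [ 0.4729 -0.2318  0.185 ]
0.18 [-0.003 -0.018 -0.083] tcp [ 0.4727 -0.2327  0.1809]
0.16 [-0.003 -0.016 -0.083] tcp [ 0.4726 -0.2335  0.1767]
0.14 [-0.003 -0.015 -0.083] tcp [ 0.4725 -0.2342  0.1725]
0.12 [-0.002 -0.013 -0.084] tcp [ 0.4723 -0.2349  0.1683]
0.1 [-0.002 -0.012 -0.084] tcp [ 0.4722 -0.2355  0.1641]
0.08 [-0.002 -0.01  -0.084] tcp [ 0.4721 -0.236   0.1599]
```

Emit:
{"api": "jog_arm", "payload": {
  "travel": [
    [-0.03, -0.2, 0],
    [-0.04, -0.21, 0],
    [-0.04, -0.21, -0.02],
    [-0.04, -0.21, -0.03],
    [-0.04, -0.21, -0.04]
  ],
  "yaw": [0, 0, 0, 0, 0],
  "gripper": [-0.55, -0.55, -0.55, -0.55, -0.55]
}}

```text
t: 4.6
tcp_pos: [0.501, -0.0684, 0.3443]
eef_rot: [0.704, -0.064, -0.704, -0.064]
ft_force: [0.1, 1.4, 1.1]
opening: 0.226
```

Emit:
{"api": "jog_arm", "payload": {
  "travel": [
    [-0.04, -0.2, -0.05],
    [-0.04, -0.2, -0.06],
    [-0.04, -0.2, -0.07],
    [-0.04, -0.2, -0.08],
    [-0.03, -0.19, -0.09]
  ],
  "yaw": [0, 0, 0, 0, 0],
  "gripper": [-0.55, -0.55, -0.55, -0.55, -0.55]
}}

```text
t: 5.1
tcp_pos: [0.4914, -0.1176, 0.3263]
eef_rot: [-0.704, 0.064, 0.704, 0.064]
ft_force: [-0.1, 0.6, -0.2]
opening: 0.226
```

Emit:
{"api": "jog_arm", "payload": {
  "travel": [
    [-0.03, -0.18, -0.1],
    [-0.03, -0.18, -0.1],
    [-0.03, -0.17, -0.11],
    [-0.03, -0.17, -0.12],
    [-0.03, -0.16, -0.13]
  ],
  "yaw": [0, 0, 0, 0, 0],
  "gripper": [-0.55, -0.55, -0.55, -0.55, -0.55]
}}

```text
t: 5.6
tcp_pos: [0.4841, -0.1604, 0.2983]
eef_rot: [-0.704, 0.064, 0.704, 0.064]
ft_force: [-0.9, -0.8, -0.9]
opening: 0.226
```

```bash
python3 - <<'E'
from h import *
q=np.load("q.npy")
s=state();print(s["t"],s["tcp_pos"],s["opening"],s["ft_force"],s["wrist_torque"])
S=viewer.read_camera("scene");W=viewer.read_camera("wrist")
for th in(1.,.9,.85,.8):print(th,proj(S,[rail(q,th,.08),rail(q,th,-.08)]).round(0).tolist())
im=np.zeros((600,800,3),np.uint8)
im[:,:]=cv2.resize(cv2.convertScaleAbs(S["frame"][:,:,::-1],alpha=1.5),(800,600),interpolation=cv2.INTER_CUBIC)
im[:240,480:]=cv2.resize(cv2.convertScaleAbs(W["frame"][:,:,::-1],alpha=1.6),(320,240))
cv2.imwrite("pics/s2.png",im)
E
```

```text
5.6 [ 0.48406064 -0.1603737   0.2982839 ] 0.22634951450879845 [-0.90390587 -0.78053495 -0.94247922] [-0.10588051 -0.03697459  0.06855873]
1.0 [[123.0, 195.0], [226.0, 255.0]]
0.9 [[109.0, 213.0], [211.0, 276.0]]
0.85 [[103.0, 222.0], [203.0, 288.0]]
0.8 [[97.0, 232.0], [197.0, 299.0]]
```

View pics/s2.png

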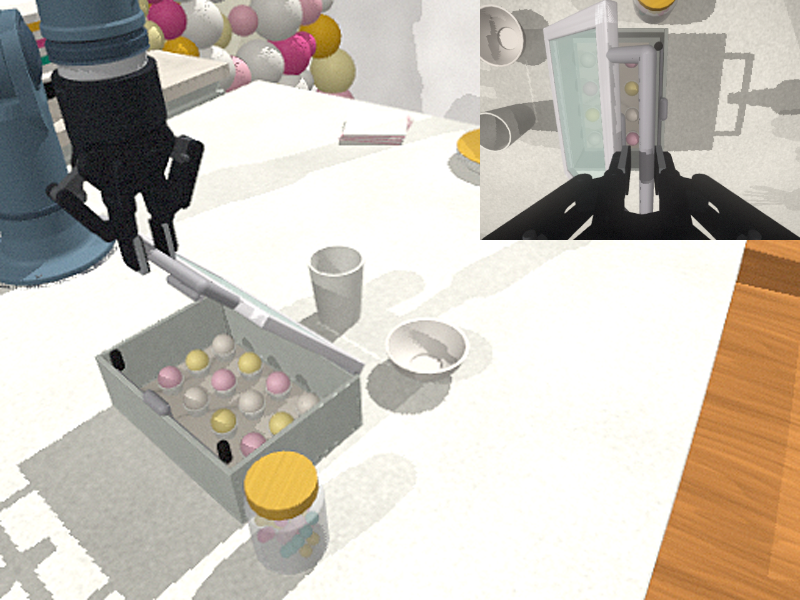

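The rail lies between the pads with the cover at about 0.85 rad: its far end shows near (205,288), as predicted. The cup, bowl and jar haven't moved. I'll continue along the arc.

Emit:
{"api": "jog_arm", "payload": {
  "travel": [
    [-0.02, -0.1, -0.08],
    [-0.02, -0.1, -0.08],
    [-0.02, -0.09, -0.08],
    [-0.02, -0.09, -0.09],
    [-0.02, -0.09, -0.09]
  ],
  "yaw": [0, 0, 0, 0, 0],
  "gripper": [-0.55, -0.55, -0.55, -0.55, -0.55]
}}

```text
t: 6.2
tcp_pos: [0.4794, -0.1832, 0.2776]
eef_rot: [0.704, -0.064, -0.704, -0.064]
ft_force: [0.1, -0.3, -0.5]
opening: 0.224
```

Emit:
{"api": "jog_arm", "payload": {
  "travel": [
    [-0.015, -0.08, -0.1],
    [-0.015, -0.08, -0.1],
    [-0.015, -0.08, -0.1],
    [-0.015, -0.07, -0.1],
    [-0.01, -0.07, -0.1]
  ],
  "yaw": [0, 0, 0, 0, 0],
  "gripper": [-0.55, -0.55, -0.55, -0.55, -0.55]
}}

```text
t: 6.7
tcp_pos: [0.4758, -0.2023, 0.2524]
eef_rot: [0.704, -0.064, -0.704, -0.064]
ft_force: [0.3, -1.5, -0.9]
opening: 0.222
```

```bash
cat > st.py <<'E'
from h import *
q=np.load("q.npy"); s=state(); Ri=R.from_euler('z',-q[2])
p=Ri.apply(s["tcp_pos"]-[q[0],q[1],0]); f=Ri.apply(s["ft_force"])
# front-pad contact -> rail centre x = p.x - gap/2 + 6mm
xr=p[0]-(s["opening"]*.085/2-.006)
th=[t for t in np.linspace(0,1.6,3201) if cov(t,.212,.006,0)[0]>=xr]
t0=th[0] if th else 0
print(round(s["t"],2),"tcp",s["tcp_pos"].round(4),"case",p.round(4),"f_case",f.round(2),"th if on front pad",round(t0,3),"rail below tcp",round(p[2]-cov(t0,.212,.006,0)[2],4),"open",round(s["opening"],3))
E
python3 st.py
```

```text
6.7 tcp [ 0.4758 -0.2023  0.2524] case [-0.0921  0.0025  0.2524] f_case [-1.44 -0.55 -0.93] th if on front pad 0.525 rail below tcp 0.064 open 0.222
```

Emit:
{"api": "jog_arm", "payload": {
  "travel": [
    [-0.007, -0.038, -0.073],
    [-0.007, -0.036, -0.074],
    [-0.007, -0.034, -0.075],
    [-0.006, -0.032, -0.076],
    [-0.006, -0.03, -0.077]
  ],
  "yaw": [0, 0, 0, 0, 0],
  "gripper": [-0.55, -0.55, -0.55, -0.55, -0.55]
}}

```text
t: 7.2
tcp_pos: [0.4738, -0.2125, 0.2343]
eef_rot: [0.704, -0.065, -0.704, -0.063]
ft_force: [-0.5, -6.2, 1.1]
opening: 0.224
```

```bash
python3 st.py
```

```text
7.2 tcp [ 0.4738 -0.2125  0.2343] case [-0.1024  0.0026  0.2343] f_case [-6.15 -0.66  1.1 ] th if on front pad 0.422 rail below tcp 0.0649 open 0.224
```

Emit:
{"api": "jog_arm", "payload": {
  "travel": [
    [-0.006, -0.033, -0.077],
    [-0.006, -0.031, -0.077],
    [-0.006, -0.029, -0.078],
    [-0.006, -0.028, -0.078],
    [-0.005, -0.027, -0.079]
  ],
  "yaw": [0, 0, 0, 0, 0],
  "gripper": [-0.55, -0.55, -0.55, -0.55, -0.55]
}}

```text
t: 7.7
tcp_pos: [0.4722, -0.2212, 0.2151]
eef_rot: [0.704, -0.066, -0.704, -0.063]
ft_force: [-1.5, -7.8, 2.0]
opening: 0.223
```

```bash
python3 st.py
```

```text
7.7 tcp [ 0.4722 -0.2212  0.2151] case [-0.1113  0.0026  0.2151] f_case [-7.92  0.04  2.  ] th if on front pad 0.314 rail below tcp 0.0668 open 0.223
```

Emit:
{"api": "jog_arm", "payload": {
  "travel": [
    [-0.005, -0.025, -0.08],
    [-0.005, -0.023, -0.08],
    [-0.004, -0.022, -0.081],
    [-0.004, -0.02, -0.081],
    [-0.004, -0.019, -0.082]
  ],
  "yaw": [0, 0, 0, 0, 0],
  "gripper": [-0.55, -0.55, -0.55, -0.55, -0.55]
}}

```text
t: 8.2
tcp_pos: [0.4709, -0.2281, 0.195]
eef_rot: [0.705, -0.067, -0.704, -0.063]
ft_force: [-2.1, -8.6, 1.7]
opening: 0.224
```

```bash
python3 st.py
```

```text
8.2 tcp [ 0.4709 -0.2281  0.195 ] case [-0.1183  0.0026  0.195 ] f_case [-8.88  0.47  1.68] th if on front pad 0.196 rail below tcp 0.071 open 0.224
```

Emit:
{"api": "jog_arm", "payload": {
  "travel": [
    [-0.003, -0.014, -0.066],
    [-0.003, -0.013, -0.066],
    [-0.003, -0.012, -0.066],
    [-0.002, -0.01, -0.066],
    [-0.002, -0.009, -0.066]
  ],
  "yaw": [0, 0, 0, 0, 0],
  "gripper": [-0.55, -0.55, -0.55, -0.55, -0.55]
}}

```text
t: 8.7
tcp_pos: [0.4701, -0.2322, 0.1786]
eef_rot: [0.705, -0.068, -0.704, -0.062]
ft_force: [-1.8, -12.3, 0.4]
opening: 0.226
```

```bash
python3 st.py
```

```text
8.7 tcp [ 0.4701 -0.2322  0.1786] case [-0.1225  0.0027  0.1786] f_case [-12.43  -0.46   0.35] th if on front pad 0.068 rail below tcp 0.0814 open 0.226
```

Emit:
{"api": "jog_arm", "payload": {
  "travel": [
    [-0.002, -0.01, -0.05],
    [-0.002, -0.01, -0.05],
    [-0.001, -0.01, -0.05],
    [-0.001, -0.01, -0.05],
    [-0.001, -0.01, -0.05]
  ],
  "yaw": [0, 0, 0, 0, 0],
  "gripper": [-0.55, -0.55, -0.55, -0.55, -0.55]
}}

```text
t: 9.2
tcp_pos: [0.4697, -0.2346, 0.166]
eef_rot: [0.705, -0.068, -0.704, -0.063]
ft_force: [-1.7, -11.5, 0.3]
opening: 0.225
```

```bash
python3 st.py
```

```text
9.2 tcp [ 0.4697 -0.2346  0.166 ] case [-0.1249  0.0026  0.166 ] f_case [-11.6   -0.44   0.26] th if on front pad 0.0 rail below tcp 0.083 open 0.225
```

Emit:
{"api": "jog_arm", "payload": {
  "travel": [
    [-0.001, -0.007, -0.03],
    [-0.001, -0.007, -0.03],
    [-0.001, -0.006, -0.03],
    [-0.001, -0.006, -0.03],
    [-0.001, -0.006, -0.03]
  ],
  "yaw": [0, 0, 0, 0, 0],
  "gripper": [-0.55, -0.55, -0.55, -0.55, -0.55]
}}

```text
t: 9.7
tcp_pos: [0.4707, -0.2353, 0.1599]
eef_rot: [0.705, -0.067, -0.703, -0.063]
ft_force: [-2.7, -8.9, 6.5]
opening: 0.221
```

```bash
python3 st.py; python3 - <<'E'
from h import *
q=np.load("q.npy")
S=viewer.read_camera("scene")
for th in(.15,.1,.05,0):print(th,(proj(S,[rail(q,th,-.08),world(q,cov(th,.172,.012,-.12)),world(q,cov(th,.172,0,-.12)),world(q,[-.085,-.12,.075])])).round(0).tolist())
a=S["frame"][200:350,50:250,::-1];cv2.imwrite("pics/s3.png",cv2.resize(cv2.convertScaleAbs(a,alpha=1.4),(800,600),interpolation=cv2.INTER_CUBIC))
E
```

```text
9.7 tcp [ 0.4707 -0.2353  0.1599] case [-0.1255  0.0016  0.1599] f_case [-9.25  1.04  6.54] th if on front pad 0.0 rail below tcp 0.0769 open 0.221
0.15 [[160.0, 446.0], [226.0, 443.0], [227.0, 453.0], [232.0, 473.0]]
0.1 [[161.0, 455.0], [226.0, 450.0], [228.0, 460.0], [232.0, 473.0]]
0.05 [[162.0, 463.0], [227.0, 457.0], [229.0, 467.0], [232.0, 473.0]]
0 [[164.0, 472.0], [228.0, 464.0], [230.0, 473.0], [232.0, 473.0]]
```

View pics/s3.png

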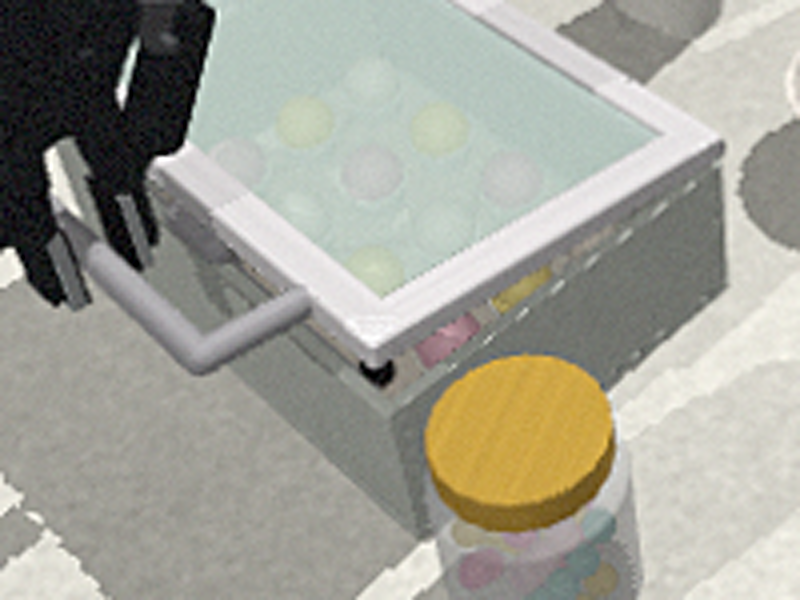

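Image 8 of 12: the cover sits ajar on the roller, with the panel's front corner at (370,345) and the rail end at (200,365) in the crop, about 0.1 rad. I'll free the fingers, lift, close them and press down from above.

Emit:
{"api": "jog_arm", "payload": {
  "travel": [
    [-0.004, -0.02, 0.05],
    [-0.004, -0.02, 0.0],
    [-0.004, -0.02, 0],
    [0, -0.015, 0.0],
    [0, 0, 0]
  ],
  "yaw": [0, 0, 0, 0, 0],
  "gripper": [-0.55, -0.5, -0.45, -0.4, -0.4]
}}

```text
t: 10.25
tcp_pos: [0.4698, -0.2326, 0.1601]
eef_rot: [-0.704, 0.063, 0.705, 0.064]
ft_force: [-0.1, 0.3, 0.4]
opening: 0.298
```

```bash
python3 st.py
```

```text
10.25 tcp [ 0.4698 -0.2326  0.1601] case [-0.1229  0.0029  0.1601] f_case [0.28 0.16 0.41] th if on front pad 0.0 rail below tcp 0.0771 open 0.298
```

Emit:
{"api": "jog_arm", "payload": {
  "travel": [
    [0, 0, 0.3],
    [0, 0, 0.4],
    [0, 0, 0.4],
    [0, -0.06, 0.0],
    [0, 0, 0]
  ],
  "yaw": [0, 0, 0, 0, 0],
  "gripper": [-0.4, -0.4, -0.4, -1, -1]
}}

```text
t: 10.75
tcp_pos: [0.4701, -0.237, 0.2163]
eef_rot: [0.705, -0.064, -0.704, -0.063]
ft_force: [-1.2, -0.0, -1.1]
opening: -0.001
```

Emit:
{"api": "jog_arm", "payload": {
  "travel": [
    [0, 0, -0.1],
    [0, 0, -0.1],
    [0, 0, -0.1],
    [0, 0, 0],
    [0, 0, 0]
  ],
  "yaw": [0, 0, 0, 0, 0],
  "gripper": [-1, -1, -1, -1, -1]
}}

```text
t: 11.25
tcp_pos: [0.4694, -0.2368, 0.1997]
eef_rot: [-0.704, 0.063, 0.705, 0.064]
ft_force: [-0.2, -0.5, -0.3]
opening: 0.001
```

```bash
python3 st.py
```

```text
11.25 tcp [ 0.4694 -0.2368  0.1997] case [-0.1271  0.0025  0.1997] f_case [-0.55  0.11 -0.31] th if on front pad 0.209 rail below tcp 0.0729 open 0.001
```

Now I'll press down gently, about 2 mm per row until contact.

Emit:
{"api": "jog_arm", "payload": {
  "travel": [
    [0, 0, -0.05],
    [0, 0, -0.05],
    [0, 0, -0.05],
    [0, 0, -0.04],
    [0, 0, -0.04]
  ],
  "yaw": [0, 0, 0, 0, 0],
  "gripper": [-1, -1, -1, -1, -1]
}}

```text
t: 11.75
tcp_pos: [0.4697, -0.237, 0.1888]
eef_rot: [0.704, -0.064, -0.704, -0.064]
ft_force: [-0.9, 0.2, 1.5]
opening: -0.001
```

Emit:
{"api": "jog_arm", "payload": {
  "travel": [
    [0, 0, -0.03],
    [0, 0, -0.03],
    [0, 0, -0.03],
    [0, 0, -0.03],
    [0, 0, -0.03]
  ],
  "yaw": [0, 0, 0, 0, 0],
  "gripper": [-1, -1, -1, -1, -1]
}}

```text
t: 12.25
tcp_pos: [0.4697, -0.2379, 0.183]
eef_rot: [-0.704, 0.064, 0.704, 0.063]
ft_force: [-3.3, -1.0, 5.9]
opening: -0.001
```

Emit:
{"api": "jog_arm", "payload": {
  "travel": [
    [0, 0, -0.03],
    [0, 0, -0.03],
    [0, 0, -0.03],
    [0, 0, -0.03],
    [0, 0, -0.03]
  ],
  "yaw": [0, 0, 0, 0, 0],
  "gripper": [-1, -1, -1, -1, -1]
}}

```text
t: 12.75
tcp_pos: [0.47, -0.2381, 0.1757]
eef_rot: [-0.704, 0.065, 0.704, 0.063]
ft_force: [-6.5, 0.2, 17.0]
opening: -0.005
```

Emit:
{"api": "jog_arm", "payload": {
  "travel": [
    [0, 0, -0.01],
    [0, 0, -0.01],
    [0, 0, -0.01],
    [0, 0, -0.01],
    [0, 0, 0]
  ],
  "yaw": [0, 0, 0, 0, 0],
  "gripper": [-1, -1, -1, -1, -1]
}}

```text
t: 13.25
tcp_pos: [0.4701, -0.2381, 0.1755]
eef_rot: [-0.704, 0.065, 0.704, 0.063]
ft_force: [-7.6, 0.3, 21.9]
opening: 0.003
```

Emit:
{"api": "jog_arm", "payload": {
  "travel": [
    [0, 0, 0.03],
    [0, 0, 0.03],
    [0, 0, 0.03],
    [0, 0, 0.03],
    [0, 0, 0.0]
  ],
  "yaw": [0, 0, 0, 0, 0],
  "gripper": [-1, -1, -1, -1, -1]
}}

```text
t: 13.75
tcp_pos: [0.4698, -0.2363, 0.1775]
eef_rot: [-0.704, 0.063, 0.704, 0.064]
ft_force: [-0.5, -0.1, -0.1]
opening: -0.001
```

```bash
python3 st.py; python3 - <<'E'
from h import *
S=viewer.read_camera("scene")
a=S["frame"][200:350,50:250,::-1];cv2.imwrite("pics/s4.png",cv2.resize(cv2.convertScaleAbs(a,alpha=1.4),(800,600),interpolation=cv2.INTER_CUBIC))
E
```

```text
13.75 tcp [ 0.4698 -0.2363  0.1775] case [-0.1266  0.0023  0.1775] f_case [-0.14  0.48 -0.06] th if on front pad 0.222 rail below tcp 0.0481 open -0.001
```

View pics/s4.png

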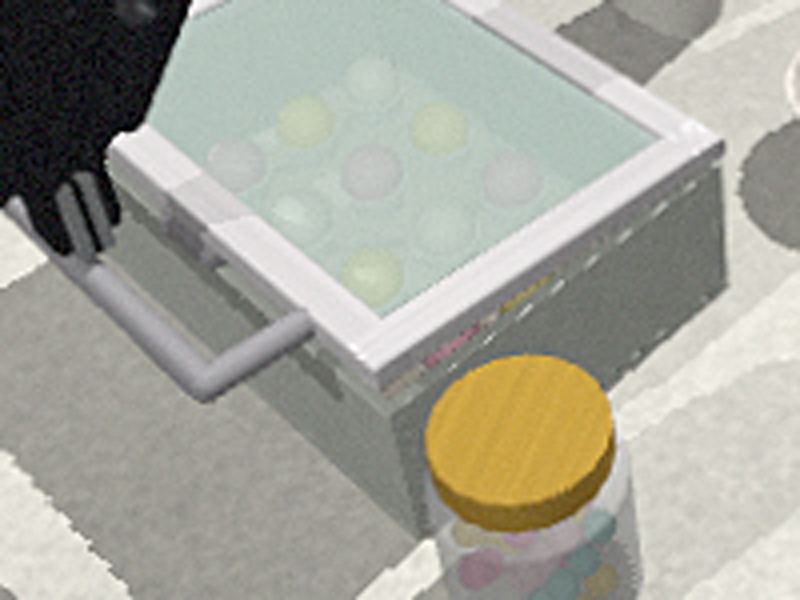

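Emit:
{"api": "jog_arm", "payload": {
  "travel": [
    [0, 0, 0.2],
    [0, 0, 0.6],
    [0, 0, 0.8],
    [0, -0.5, 0.8],
    [0, -0.5, 0.2]
  ],
  "yaw": [0, 0, 0, 0, 0],
  "gripper": [-1, -1, -1, -1, -1]
}}

```text
t: 14.3
tcp_pos: [0.4728, -0.2874, 0.3144]
eef_rot: [0.708, -0.064, -0.701, -0.061]
ft_force: [1.2, -0.1, -0.1]
opening: 0.004
```

Emit:
{"api": "jog_arm", "payload": {
  "travel": [
    [0, -0.5, 0],
    [0, -0.5, 0],
    [0, -0.2, 0],
    [0, 0, 0],
    [0, 0, 0]
  ],
  "yaw": [0, 0, 0, 0, 0],
  "gripper": [-1, -1, -1, -1, -1]
}}

```text
t: 14.8
tcp_pos: [0.47, -0.3456, 0.3077]
eef_rot: [-0.704, 0.063, 0.704, 0.064]
ft_force: [-0.4, 0.8, -0.2]
opening: 0.005
```

```bash
python3 st.py; python3 - <<'E'
from h import *
S=viewer.read_camera("scene")
b=cv2.resize(cv2.convertScaleAbs(S["frame"][:,:,::-1],alpha=1.4),(800,600),interpolation=cv2.INTER_CUBIC)
a=S["frame"][240:320,70:190,::-1];b[:280,400:]=cv2.resize(cv2.convertScaleAbs(a,alpha=1.4),(400,280),interpolation=cv2.INTER_CUBIC)
cv2.imwrite("pics/s5.png",b)
q=np.load("q.npy")
for th in(.08,.06,.04,.02,0):print(th,(proj(S,[rail(q,th,-.08),world(q,cov(th,.172,.012,-.12))])).round(1).tolist())
E
```

```text
14.8 tcp [ 0.47   -0.3456  0.3077] case [-0.234  -0.0177  0.3077] f_case [ 0.71  0.56 -0.16] th if on front pad 0.0 rail below tcp 0.2247 open 0.005
0.08 [[161.3, 458.3], [226.5, 453.1]]
0.06 [[162.0, 461.8], [226.7, 456.0]]
0.04 [[162.7, 465.1], [227.0, 458.8]]
0.02 [[163.6, 468.4], [227.3, 461.6]]
0 [[164.5, 471.6], [227.7, 464.3]]
```

View pics/s5.png

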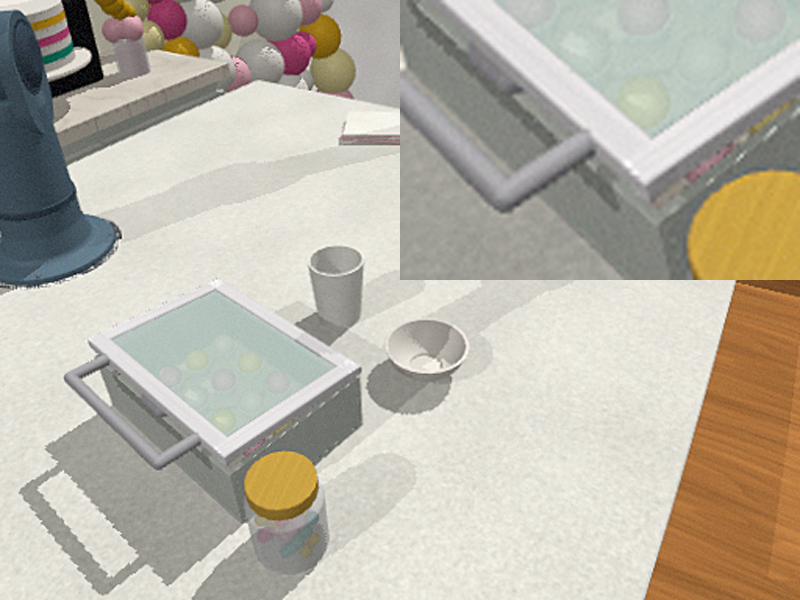

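Image 10 of 12: the cover has stayed down since it was released, with the rail end at about (156,466), or 0.03–0.04 rad. The cup (336,285), bowl (427,348) and jar (282,485) are where they started, and the arm is clear.

```bash
python3 -c "
from cell import robot
print(robot.sign_off())"
```

```text
the job is handed in; nothing more can be done
None
```

The dessert case is shut, and I handed the job in at about 15 s of robot time. `sign_off` reports no verdict, so I don't know how it was judged.

**Lowering:** I straddled the rail with loose, unclamped fingers and pushed the cover over. I then lowered it along its arc, with the front finger pressing inward, until it rested ajar on the roller. The highest horizontal force I read was about 12 N.

**Closing:** I lifted off, shut the fingers and pressed the rail down from above. It moved about 10–13 mm and then stopped hard; the largest force I read was about 23 N, against the 30 N limit. I take that stop to be the catch snapping and the cover landing on its bumpers.

**Last checks:**
- **Cover:** it stayed down after I let go. Two pictures, one just after unloading and one after backing away, show the rail at the same height, about 0.03–0.04 rad.
- **Bystanders:** the cup, bowl and jar are in the same place in the scene picture as at the start.
- **Arm:** it is clear of everything.

**Not confirmed:**
- **Bumper forces:** I couldn't measure them directly.
- **Peak forces:** they were only sampled at the end of each 0.5 s move.
- **Closing speed:** I didn't measure it; the moves were paced at about 0.2 rad/s below 0.5 rad.
- **Angle estimate:** near level, the angle worked out from finger position and from height disagreed by up to about 0.09 rad. I used height and the pictures there. The case-pose fit was also off by up to about 6 pixels at some corners.

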